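Scrape out the tilting parts tray and fit its drain plate

TASK

Put the white catch cup under the open front edge of the parts tray, tilt the tray fully up by its red bar, then lift the scraper up off its hooks and with it scrape every caked leftover off the tilted tray's floor into the cup, never pushing leftovers in the tray with the fingers. Then hang the scraper back on both hooks, lower the tray until it is level, and fit the green drain plate: one short end tucked under the tray's yellow lip, the other end lowered behind the two yellow corner stops so that it lies flat on the floor. Leave the cup with the leftovers upright on the bench, and the other things on the bench where they are.

Things in the scene. Friction and masses are not known exactly. Their poses are not given: they have to be found in the camera images.
- tray (a joint): tilt of the parts tray about the hinge along its open front edge, rad: 0 = level (as at the start), 0.42 = fully tilted, rear edge up. The hinge is stiff: the tray stays at any tilt it is left at; about 13 N upward at the red bar raises it, about 6 N downward lowers it.
- tray_edge (a point): middle of the tray's open front edge, on its floor's surface and the hinge line, 90 mm above the bench. Axes turn with the tray: x along the floor to the rear, y across (left), z square to the floor. Aluminium floor x = 0 to 164 mm, 120 mm wide, 4 mm thick; blue side walls 26 mm high, 4 mm thick. The stand under it begins 25 mm behind this edge.
- tray_lip (a point): middle of the front lower edge of the yellow retaining lip at the tray's rear; axes as tray_edge, in which it is at x = 148, z = 18 mm. The lip overhangs the floor from there back to the rear wall at x = 164 mm; its underside is 18 mm and its top 22 mm above the floor; the rear wall is 6 mm thick, 26 mm high.
- tray_stop (a point): inner face, at floor level, of the left one of two yellow corner stops at the open edge: at x = 6, y = 56 mm in tray_edge's axes; the other is at y = -56 mm. Each is 6 (x) x 8 (y) x 12 mm high. Between them (y = -52 to 52 mm) the edge is open, without a sill.
- tray_bar (a point): middle of the red round bar by which the tray is tilted: 12 mm thick, 100 mm long along the tray's y, behind the rear wall at x = 205, z = 12 mm in tray_edge's axes; it turns with the tray. Its two arms, at y = -45 and 45 mm, run to the rear wall.
- cup: white rectangular catch cup, open on top, 62 (x) x 130 (y) x 52 mm high outside, walls 4 mm; origin at the centre of its underside, z up. A red upright lug to lift it by, 14 (x) x 22 (y) mm, 160 mm high, stands off its +y end, centred at y = 105 mm (joined to it below z = 30 mm). 180 to 290 g. It fits under the tray's open edge.
- scraper: scraper: origin at the middle of the blade's lower edge, z up along the handle. Steel blade 4 (x) x 56 (y) mm, z = 0 to 45 mm; orange handle 18 (x) x 24 (y) mm, z = 40 to 150 mm, to be gripped above the cross bar; black cross bar 126 mm long along y, 10 x 10 mm, z = 80 to 90 mm, which rests on the hooks. About 160 g.
- hooks (a point): hook stand: point midway between its two hooks, on their level floors, 110 mm above the bench. x from hook tips to posts, y along the cross bar, z up. Hooks at y = -54 and 54 mm, 10 mm wide; floor from x = -14 (yellow tips 5 mm thick, 9 mm high) to 16 mm (posts 8 mm thick, 15 mm higher than the floor). The scraper hangs here, axes alike, blade edge 80 mm lower.
- plate: green perforated drain plate, 152 (x) x 108 (y) x 5 mm thick, origin at the centre of its underside, z up; in its middle stands a black grip rib 12 (x) x 50 (y) mm, up to 45 mm above the underside. 180 to 290 g; either short end may go under the lip. Seated in the tray its centre lies at x = 82 to 88 mm from the open edge.
- bit0: leftover, may be absent: rusty chain link, 22 x 9 x 9 mm; origin at the centre of its underside. Caked on: it does not slide down the tilted tray by itself, a light push of the blade moves it.
- bit1: leftover, may be absent: black and copper brake-pad stub, 20 x 15 x 10 mm; origin at the centre of its underside. Caked on: it does not slide down the tilted tray by itself, a light push of the blade moves it.
- bit2: leftover, may be absent: rusty round nut, 18 mm across, 9 mm high; origin at the centre of its underside. Caked on: it does not slide down the tilted tray by itself, a light push of the blade moves it.
- bit3: leftover, may be absent: black chain link, 22 x 9 x 9 mm; origin at the centre of its underside. Caked on: it does not slide down the tilted tray by itself, a light push of the blade moves it.
- bit4: leftover, may be absent: rust-brown and copper brake-pad stub, 20 x 15 x 10 mm; origin at the centre of its underside. Caked on: it does not slide down the tilted tray by itself, a light push of the blade moves it.
- bit5: leftover, may be absent: brass round nut, 18 mm across, 9 mm high; origin at the centre of its underside. Caked on: it does not slide down the tilted tray by itself, a light push of the blade moves it.
- grease_tub: grease tub, a bystander, loose: blue tub with white lid, 68 mm wide, 50 mm high. Origin at the underside's centre.
- lube: lube bottle, a bystander, loose: black bottle with red cap, 44 mm wide, 130 mm high. Origin at the underside's centre.
- pedal: pedal, a bystander, loose: black bike pedal, 90 x 84 x 22 mm with a steel axle. Origin at the underside's centre.
- cassette: sprocket cassette, a bystander, loose: stepped steel cone of sprockets, 100 mm wide, 34 mm high. Origin at the underside's centre.
- rotor: brake rotor, a bystander, loose: dark steel spoked disc, 150 mm wide, 6 mm high. Origin at the underside's centre.
- wrench: wrench, a bystander, loose: steel wrench lying flat. Origin at the underside's centre.
Things that resemble listed ones, but are neither listed nor needed, are in the scene too. There is more than one size of the cup; the one meant has the size given above.

How it is judged:
By the outcome, as a careful person would: the job done as asked, in the order asked, and still so for the second after the job is handed in, with the robot touching nothing.
Of bit0, bit1, bit2, bit3, bit4, bit5 only 3 to 6 are there at a start; the rules pass over those that are not, and their reading is None.
At some moment in a run one of cup, plate may be knocked a few centimetres aside while the robot is not near it.
It also fails if it takes over 208 s, if anything falls off the work surface, if the arm or the gripper's body presses on something with over 40 N, if the wrist force passes 120 N, or if a joint passes its speed limit or range.

ROBOT

A 6-joint arm with a two-finger parallel gripper is mounted at the origin on the work surface. World frame = base frame: x ahead of the robot, y to its left, z up, the work surface at z = 0. Lengths are in m, angles in rad, forces in N, time in s.
With the tool pointing down it reaches from about 0.25 to 0.775 m from the base axis. Payload 4 kg.
Tool frame: the origin (TCP) lies between the finger pads; the fingertips stand 17 mm ahead of it and the grasp point (between the pads) lies 2 mm behind it (bot.nose_length is the distance from the TCP to the fingertips, in m); z points along the fingers, y is the direction in which the jaws open and shut (so a half turn about z gives the same grasp; the last joint's range is limited). The gripper opens to 85 mm and grips with 20 to 120 N. Pads are 22 mm wide; open, the fingers measure 114 mm over their backs; the gripper's body (76 mm by 85 mm) begins 54 mm behind the grasp point. The pads swing forward as they close: fully open they stand 13 mm farther back than shut.
Start: joints at [-1.242, 0.087, 1.371, -0, 1.684, -0.103], TCP at [0.23, -0.5, 0.213] pointing down, gripper open.
Joint ranges: [-3.1, 3.1], [-0.76, 2.03], [0.27, 2.55], [-1.08, 4.22], [0.17, 2.65], [-2.57, 2.57]. Speed limits (rad/s): [2.79, 2.79, 3.14, 3.14, 3.14, 3.14].

INTERFACE

Orientations are given as a unit quaternion [w, x, y, z].
In Python, from bench import bot, cams gives the robot as it stands. Calls block until the motion is done:
- bot.move_pose(position, orientation): joint-space move of the TCP to a pose.
- bot.move_linear(position, orientation=None, v=0.15, stop_force=None): straight line of the TCP; orientation=None keeps the orientation; v is the mean speed in m/s. With stop_force (N) it stops when the force on the tool has changed by that much, and returns True; else False.
- bot.movej(angles): joint-space move.
- bot.move_gripper(opening): finger opening in m; the grip force is fixed at half the most; returns when the fingers have stopped.
- bot.wait(seconds).
- bot.ik(position, orientation): joint angles nearest the present ones, or None.
- bot.get_state(): the state.
- cams.read_camera(name): name is "scene" or "top" or "wrist"; returns the picture (420x560x3 uint8, blue, green, red); there is no depth.
- cams.camera_model(name): a dict with "intrinsics" (3x3 intrinsics, pixels), "k1" (the pictures are not rectified: a ray, as slopes to the right and down, at radius r is drawn at 1 + k1 r^2 times it, then the intrinsics apply), "T" (4x4, takes a point from camera to world coordinates). Camera axes: x right, y up, looking along -z (the intrinsics and any distortion apply to the point x, -y, -z); pixel columns grow to the right and rows downward; lengths in m; the calibration is good to about 2 mm. A picture is of the moment at which its call begins: read the wrist's pose just before it. camera_model takes no time and is no camera call; for the wrist camera it gives the pose at the moment of the call.
A pose or a line that the arm cannot do raises bot.IKError and nothing moves.
- bot.job_done(): hands the job in, once; it reports no verdict.
The state is a dict: "t": time; "q": joint angles; "dq": joint speeds; "joint_efforts": joint torques, N m; "ee_pos": TCP position; "ee_rot": TCP orientation; "ft_force": force on the tool from outside, world axes, zero at the start; "ft_torque": the same for the moment, N m; "width": finger opening in m.
Only numpy, scipy, OpenCV 4.12 (cv2) and the standard library are available. Lean on these libraries where they do the work, as an engineer would, in place of code of your own. Each camera call takes 0.05 s, during which the arm holds its last target. There are 200 camera calls.

## Working session

There is one attempt and no reset: what is moved stays moved. The work goes in short steps, each a Python script; the robot and the scene stay as the last script left them, time stands still between calls to the robot, and variables do not carry over. Pictures are saved under pics/ and viewed, about 12 in all and at most 16, crops included, and the job is handed in when it is done.

```bash
mkdir -p pics; ls
cat > h.py <<'E'
import numpy as np, cv2
from bench import bot, cams
def shot(n,name):
    im=cams.read_camera(n); cv2.imwrite(f'pics/{name}.png',im); return im
def ray(n,uv,M=None):
    M=M or cams.camera_model(n); K=np.array(M['intrinsics'])
    d=np.array([(uv[0]-K[0,2])/K[0,0],(uv[1]-K[1,2])/K[1,1]]); s=d.copy()
    for _ in range(20): s=d/(1+M['k1']*(s@s))
    T=np.array(M['T']); return T[:3,3], T[:3,:3]@np.array([s[0],-s[1],-1])
def onz(n,uv,z,M=None):
    o,d=ray(n,uv,M); return o+d*(z-o[2])/d[2]
def proj(n,p,M=None):
    M=M or cams.camera_model(n); K=np.array(M['intrinsics']); T=np.array(M['T'])
    c=T[:3,:3].T@(np.array(p)-T[:3,3]); s=np.array([c[0],-c[1]])/-c[2]; s=s*(1+M['k1']*(s@s))
    return K[:2,:2]@s+K[:2,2]
E
python3 - <<'E'
from h import *
for n in('scene','top','wrist'):
    shot(n,n+'0'); M=cams.camera_model(n); print(n,np.round(M['intrinsics'],1).tolist(),M['k1'],np.round(M['T'],3).tolist())
print(bot.get_state())
E
```

```text
pics
scene [[386.1, 0.0, 274.8], [0.0, 386.1, 211.9], [0.0, 0.0, 1.0]] -0.013084662277366621 [[-0.387, -0.77, 0.508, 1.128], [0.922, -0.326, 0.208, 0.25], [0.006, 0.549, 0.836, 1.084], [0.0, 0.0, 0.0, 1.0]]
top [[515.3, 0.0, 281.8], [0.0, 515.3, 209.6], [0.0, 0.0, 1.0]] -0.12844871224518828 [[0.004, 0.982, -0.188, 0.237], [-1.0, -0.001, -0.024, -0.028], [-0.024, 0.188, 0.982, 1.619], [0.0, 0.0, 0.0, 1.0]]
wrist [[349.1, 0.0, 281.6], [0.0, 349.1, 206.0], [0.0, 0.0, 1.0]] 0.003933113174231839 [[0.419, 0.869, 0.265, 0.298], [-0.908, 0.401, 0.119, -0.469], [-0.003, -0.291, 0.957, 0.373], [0.0, 0.0, 0.0, 1.0]]
{'t': 0.15, 'q': array([-1.24208961e+00,  8.78247647e-02,  1.37194899e+00,  4.22014541e-05,
        1.68357202e+00, -1.03096813e-01]), 'dq': array([-1.24193614e-04, -2.30046703e-03, -6.52809987e-03, -3.37330125e-04,
       -2.14786509e-04,  2.11575368e-05]), 'joint_efforts': array([ 1.59148734e-03, -3.52373672e+01, -3.13679230e+01, -1.25041433e-04,
        8.02694267e-03, -1.16737374e-05]), 'ee_pos': array([ 0.2300558 , -0.49911629,  0.21166516]), 'ee_rot': array([-8.73350962e-04,  9.76782727e-01,  2.14230565e-01, -7.78354495e-05]), 'ft_force': array([ 0.35148449, -0.03759655, -0.38111838]), 'ft_torque': array([ 0.0279471 , -0.01461272,  0.00190063]), 'width': 0.08528476478432985}
```

View pics/top0.png

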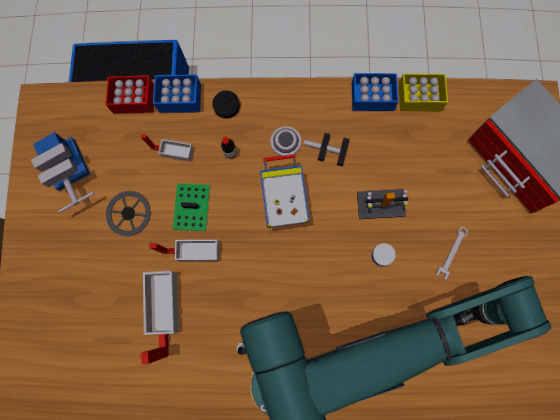

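View pics/scene0.png

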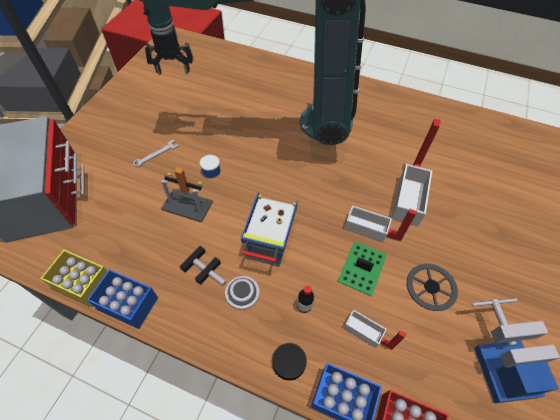

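Run:
```python
from h import *
im=cv2.imread('pics/top0.png')
a=cv2.resize(im[145:265,145:245],None,fx=4,fy=4,interpolation=cv2.INTER_CUBIC)
b=cv2.resize(im[145:265,250:330],None,fx=5,fy=5,interpolation=cv2.INTER_CUBIC)[:480]
a=np.hstack([a,cv2.resize(im[145:265,255:315],None,fx=4,fy=4,interpolation=cv2.INTER_CUBIC)]); 
c=cv2.resize(im[175:235,350:415],None,fx=2,fy=2)
cv2.imwrite('pics/c1.png',np.hstack([a,np.vstack([cv2.resize(c,None,fx=1,fy=1),np.zeros((360,130,3),np.uint8)])]))
# masks
hsv=cv2.cvtColor(im,cv2.COLOR_BGR2HSV)
def comps(name,m,z):
    n,l,s,c=cv2.connectedComponentsWithStats(m.astype(np.uint8))
    for i in range(1,n):
        if s[i,4]>=12:
            r=cv2.minAreaRect(np.argwhere(l==i)[:,::-1].astype(np.float32)); bx=cv2.boxPoints(r)
            P=np.array([onz('top',p,z)[:2] for p in bx])
            print(name,s[i,4],np.round(r[0],1),np.round(onz('top',r[0],z),3),np.round([np.linalg.norm(P[0]-P[1]),np.linalg.norm(P[1]-P[2])],3), np.round(np.degrees(np.arctan2(*(P[1]-P[0])[::-1])),1))
H,S,V=[hsv[...,i].astype(int) for i in range(3)]
comps('red',((H<6)|(H>174))&(S>170)&(V>90),.1)
comps('yel',(H>24)&(H<34)&(S>150)&(V>120),.11)
comps('grn',(H>50)&(H<80)&(S>120)&(V>60),.005)
comps('ora',(H>7)&(H<18)&(S>210)&(V>150),.18)
```

```text
red 390 [127.   89.5] [0.923 0.512 0.1  ] [0.142 0.101] -91.8
red 516 [522.1 160.4] [ 0.683 -0.74   0.1  ] [0.019 0.332] -50.0
red 16 [143.5 136. ] [0.763 0.446 0.1  ] [0.016 0.007] -90.9
red 36 [225.4 140.1] [0.747 0.186 0.1  ] [0.02  0.018] -11.9
red 13 [156. 147.] [0.726 0.403 0.1  ] [0.013 0.007] -90.7
red 97 [279.1 157.4] [0.69  0.019 0.1  ] [0.099 0.01 ] -82.8
red 28 [153.  245.5] [0.417 0.397 0.1  ] [0.018 0.009] -89.7
red 32 [170.5 250. ] [0.404 0.342 0.1  ] [0.021 0.012] -89.7
red 80 [161.6 340.8] [0.137 0.36  0.1  ] [0.019 0.035] -83.8
red 78 [144.3 357.6] [0.087 0.41  0.1  ] [0.02  0.033] -82.4
yel 294 [425.  88.] [ 0.916 -0.442  0.11 ] [0.096 0.142] -3.1
yel 15 [428.5  85.5] [ 0.925 -0.454  0.11 ] [0.01  0.014] -44.7
yel 22 [429.   93.5] [ 0.897 -0.453  0.11 ] [0.012 0.016] -44.9
yel 197 [281.  172.1] [0.641 0.012 0.11 ] [0.117 0.016] -82.3
grn 1323 [190.8 206.9] [0.554 0.305 0.005] [0.154 0.109] -2.4
```

View pics/c1.png

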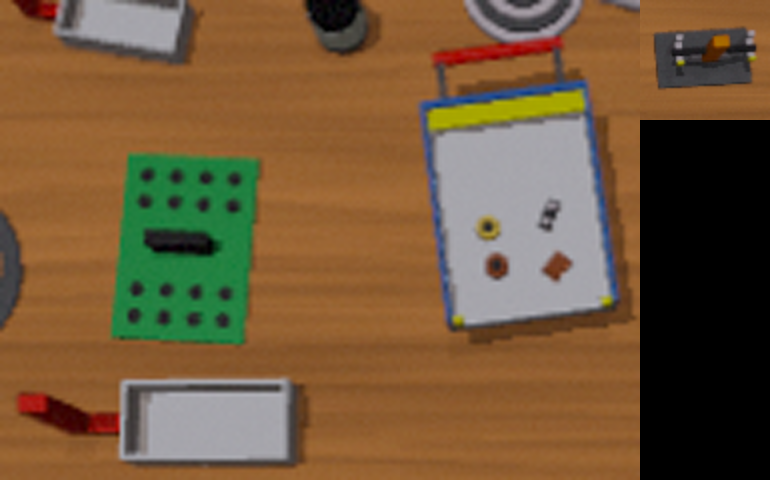

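```bash
cat >> h.py <<'E'
from scipy.spatial.transform import Rotation as Ro
def ori(a,pitch=0.):
    """tool pointing down, jaw (y) axis at world yaw a (deg); pitch (rad) turns tool z toward +y axis"""
    y=np.array([np.cos(np.radians(a)),np.sin(np.radians(a)),0]); Z=np.array([0,0,1.])
    z=-np.cos(pitch)*Z+np.sin(pitch)*y; yy=np.cos(pitch)*y+np.sin(pitch)*Z
    q=Ro.from_matrix(np.c_[np.cross(yy,z),yy,z]).as_quat(); return np.r_[q[3],q[:3]]
E
python3 - <<'E'
from h import *
import pickle
Ms={}
for n,p,a in (('hooks',[.48,-.30,.32],-30),('tray',[.54,-.0,.34],5),('cup',[.45,.30,.34],20)):
    bot.move_pose(p,ori(a)); bot.wait(.15)
    Ms[n]=cams.camera_model('wrist'); shot('wrist','w_'+n); s=bot.get_state(); print(s['t'],np.round(s['ee_pos'],3),np.round(s['q'],2))
pickle.dump(Ms,open('Ms.pkl','wb'))
im=np.vstack([np.hstack([cv2.imread(f'pics/w_{n}.png') for n in ('hooks','tray')])])
cv2.imwrite('pics/m2.png',cv2.resize(im,(800,300),interpolation=cv2.INTER_AREA))
E
```

```text
1.625 [ 0.479 -0.301  0.319] [-0.66  0.13  1.12 -0.    1.9  -0.14]
3.0 [ 0.54  -0.001  0.34 ] [-0.11  0.08  1.13 -0.    1.93 -0.19]
4.3917 [0.451 0.299 0.34 ] [ 0.48  0.08  1.13 -0.    1.93  0.13]
```

View pics/w_tray.png

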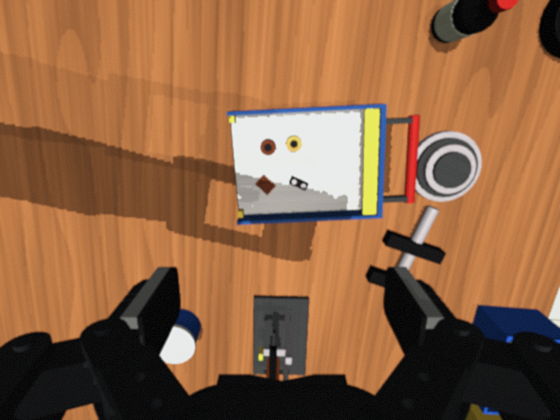

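View pics/w_cup.png

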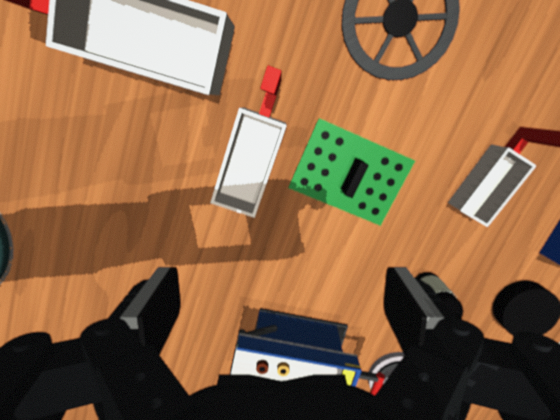

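View pics/w_hooks.png

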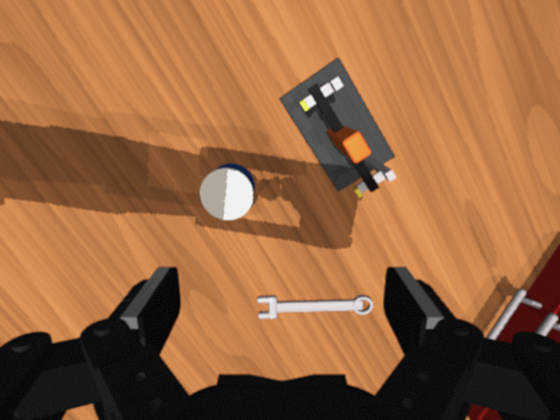

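```bash
cat > meas.py <<'E'
from h import *
def comps(name,im,m,z,M,cam='wrist',amin=12,roi=None):
    if roi: k=np.zeros(m.shape,bool); k[roi[1]:roi[3],roi[0]:roi[2]]=1; m=m&k
    n,l,s,c=cv2.connectedComponentsWithStats(m.astype(np.uint8)); out=[]
    for i in range(1,n):
        if s[i,4]<amin: continue
        pts=np.argwhere(l==i)[:,::-1].astype(float)
        P=np.array([onz(cam,p,z,M)[:2] for p in pts],np.float32)
        r=cv2.minAreaRect(P); b=cv2.boxPoints(r)
        e=max([b[1]-b[0],b[2]-b[1]],key=np.linalg.norm)
        print(name,s[i,4],'px',np.round(c[i],1),'xy',np.round(r[0],4),'size',np.round(r[1],3),'longdir',round(np.degrees(np.arctan2(e[1],e[0]))%180,1))
        out.append(r)
    return out
def hsv(im):
    return [c.astype(int) for c in cv2.split(cv2.cvtColor(im,cv2.COLOR_BGR2HSV))]
red=lambda H,S,V:((H<6)|(H>174))&(S>170)&(V>70)
yel=lambda H,S,V:(H>22)&(H<36)&(S>140)&(V>90)
grn=lambda H,S,V:(H>50)&(H<80)&(S>110)&(V>50)
ora=lambda H,S,V:(H>5)&(H<18)&(S>215)&(V>180)
E
python3 - <<'E'
from meas import *
import pickle
Ms=pickle.load(open('Ms.pkl','rb'))
im=cv2.imread('pics/w_tray.png'); h=hsv(im); M=Ms['tray']
comps('bar',im,red(*h),.108,M,roi=(380,100,440,220))
comps('lip',im,yel(*h),.112,M,roi=(340,90,400,230))
comps('stop',im,yel(*h),.102,M,roi=(220,100,260,230),amin=5)
H,S,V=h; 
fl=((S>60)|(V<90))
comps('bits',im,fl,.094,M,roi=(246,125,340,200))
im=cv2.imread('pics/w_cup.png'); h=hsv(im); M=Ms['cup']
comps('lug',im,red(*h),.16,M,roi=(250,50,300,120))
comps('plate',im,grn(*h),.005,M)
H,S,V=h; comps('rib',im,(V<50),.045,M,roi=(335,150,375,205))
comps('cup',im,(S<60)&(V>80),.052,M,roi=(200,95,292,225),amin=300)
im=cv2.imread('pics/w_hooks.png'); h=hsv(im); M=Ms['hooks']
comps('tips',im,yel(*h),.119,M,roi=(290,80,380,210),amin=5)
comps('handle',im,ora(*h),.18,M,roi=(320,110,390,180))
H,S,V=h; comps('white',im,(S<40)&(V>180),.125,M,roi=(310,60,410,200),amin=8)
for c in 'scene','top':
  im2=cv2.imread(f'pics/{c}0.png')
# top view check
im=cv2.imread('pics/top0.png'); h=hsv(im)
comps('Thandle',im,ora(*h),.18,None,'top',amin=5,roi=(340,170,420,240))
comps('Tbar',im,red(*h),.108,None,'top',roi=(255,140,310,170))
E
```

```text
bar 836 px [411.8 158.5] xy [0.686  0.0201] size [0.012 0.099] longdir 97.5
lip 1494 px [370.4 161. ] xy [0.6388 0.0126] size [0.016 0.118] longdir 97.5
stop 29 px [231.2 119. ] xy [0.4803 0.0471] size [0.006 0.005] longdir 4.9
stop 33 px [240.4 213.5] xy [ 0.4952 -0.0618] size [0.005 0.009] longdir 93.0
bits 196 px [293.4 143.4] xy [0.5515 0.0259] size [0.017 0.018] longdir 121.8
bits 174 px [267.6 146.8] xy [0.5226 0.0192] size [0.016 0.016] longdir 4.9
bits 205 px [264.9 184.5] xy [ 0.5225 -0.0253] size [0.015 0.02 ] longdir 140.5
bits 50 px [298.4 182.1] xy [ 0.5612 -0.02  ] size [0.008 0.019] longdir 158.0
lug 653 px [269.5  89. ] xy [0.4114 0.3715] size [0.016 0.043] longdir 93.4
plate 6558 px [349.9 171.9] xy [0.5542 0.3063] size [0.106 0.15 ] longdir 177.0
rib 485 px [353.6 177.1] xy [0.5493 0.308 ] size [0.049 0.018] longdir 86.9
rib 22 px [369.1 190.9] xy [0.5765 0.2982] size [0.005 0.006] longdir 113.9
cup 4808 px [247.8 161.7] xy [0.4109 0.278 ] size [0.063 0.132] longdir 90.4
tips 48 px [303.6 105.6] xy [ 0.5326 -0.2525] size [0.004 0.011] longdir 95.3
tips 37 px [357.7 191.8] xy [ 0.5394 -0.3584] size [0.004 0.011] longdir 95.1
white 95 px [336.7  83.2] xy [ 0.5698 -0.2501] size [0.008 0.01 ] longdir 94.0
white 106 px [326.6  89.3] xy [ 0.5587 -0.25  ] size [0.01  0.009] longdir 3.5
white 44 px [311.7 101.1] xy [ 0.542  -0.2523] size [0.01  0.005] longdir 61.3
white 66 px [390.2 175.2] xy [ 0.5762 -0.3576] size [0.009 0.008] longdir 89.9
white 76 px [378.7 177. ] xy [ 0.5649 -0.3532] size [0.009 0.009] longdir 95.8
Tbar 97 px [278.6 157.5] xy [0.6875 0.0184] size [0.01  0.098] longdir 97.2
```

```bash
cat >> h.py <<'E'
YAW=7.5; EDGE=np.array([.484,-.0075,.09])
RT=Ro.from_euler('z',YAW,degrees=True).as_matrix()
def tray(x,y,z,tilt=0.):
    """tray_edge coords (m) -> world at a tilt"""
    return EDGE+RT@Ro.from_euler('y',-tilt).as_matrix()@np.array([x,y,z])
def st(msg=''):
    s=bot.get_state(); print(msg,'t',round(s['t'],1),'p',np.round(s['ee_pos'],4),'F',np.round(s['ft_force'],1),'w',round(s['width'],4))
    return s
E
python3 - <<'E'
from h import *
import pickle
Ms=pickle.load(open('Ms.pkl','rb'))
print('lugtop',onz('wrist',(272,77),.16,Ms['cup']),'handletop',onz('wrist',(357,147),.18,Ms['hooks']))
L=np.array([.4102,.383]); o=ori(90.4)
bot.move_gripper(.05)
bot.move_pose([*L,.21],o); bot.move_linear([*L,.138],o); st('at lug')
bot.move_gripper(0.); s=st('grip')
p=s['ee_pos']; bot.move_linear(p+[0,0,.015],v=.05); st('lift')
off=(p[:2]-L)
pre=tray(-.10,.105,0)+0; fin=tray(-.015,.105,0); z=p[2]
oo=ori(97.5)
bot.move_linear([pre[0],.3,z+.015],oo,v=.2)
bot.move_linear([pre[0],pre[1],z+.015],oo,v=.2)
bot.move_linear([fin[0],fin[1],z+.010],oo,v=.1); st('in')
M=cams.camera_model('wrist'); shot('wrist','w_in'); pickle.dump(M,open('Min.pkl','wb'))
shot('scene','s_in')
E
```

```text
lugtop [0.41075992 0.384459   0.16      ] handletop [ 0.55275824 -0.30240158  0.18      ]
at lug t 6.5 p [0.4109 0.3832 0.1391] F [ 0.2  0.4 -0.2] w 0.0497
grip t 6.9 p [0.4111 0.3833 0.1401] F [ 0.  -2.5  6.6] w 0.0169
lift t 7.4 p [0.4111 0.3834 0.155 ] F [ 0.3  0.1 -2.8] w 0.0167
in t 10.2 p [0.455  0.0947 0.1501] F [-0.1  0.8 -0.9] w 0.0003
```

View pics/s_in.png

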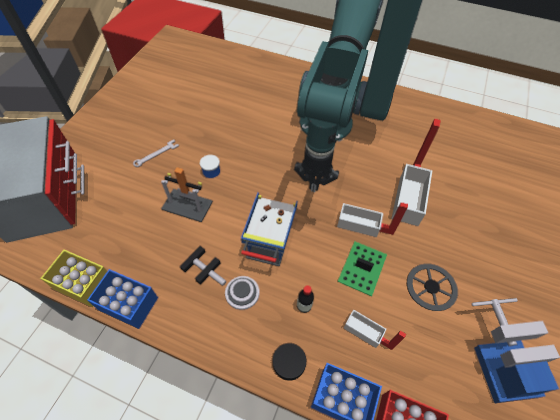

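Run:
```python
from h import *
bot.move_linear(bot.get_state()['ee_pos']+[0,0,.08]); bot.move_pose([.41,.27,.30],ori(20)); bot.move_gripper(.06); bot.wait(.1)
import pickle; pickle.dump(cams.camera_model('wrist'),open('Mc2.pkl','wb')); shot('wrist','w_cup2'); st()
im=cv2.imread('pics/w_in.png');
```

```text
t 13.3 p [0.41 0.27 0.3 ] F [ 0.6  0.7 -0.5] w 0.06
```

View pics/w_cup2.png

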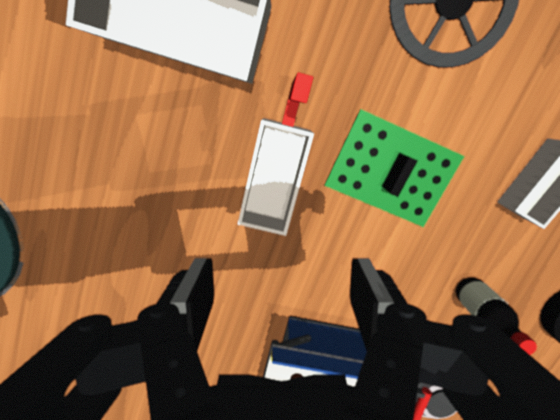

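Run:
```python
from meas import *
import pickle
M=pickle.load(open('Mc2.pkl','rb')); im=cv2.imread('pics/w_cup2.png'); h=hsv(im); H,S,V=h
c=comps('cup',im,(S<60)&(V>80),.052,M,roi=(225,112,320,245),amin=300)
l=comps('lugtop',im,red(*h)&(V>190),.16,M,roi=(270,60,330,130))
print(V[80:95,302],V[110,288:294])
cv2.imwrite('pics/lug.png',cv2.resize(im[60:140,260:330],None,fx=6,fy=6,interpolation=cv2.INTER_NEAREST))
```

```text
cup 5636 px [274.7 176.3] xy [0.4075 0.2512] size [0.063 0.132] longdir 95.7
lugtop 454 px [301.7  87.4] xy [0.397  0.3543] size [0.013 0.022] longdir 96.4
lugtop 122 px [287.6 118.3] xy [0.3952 0.3304] size [0.01  0.015] longdir 95.6
[237 237 237 236 237 237 237 237 237 236 236 237 237 237 237] [173 172 172 173 174 170]
```

View pics/lug.png

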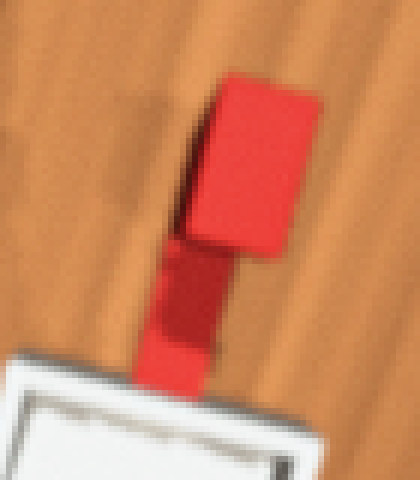

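Run:
```python
from h import *
L=np.array([.397,.3543]); o=ori(96)
bot.move_gripper(.05)
bot.move_pose([*L,.21],o); bot.move_linear([*L,.118],o); st('at lug')
bot.move_gripper(0.); s=st('grip')
bot.wait(.2); s=st('grip')
p=s['ee_pos']; bot.move_linear(p+[0,0,.012],v=.04); st('lift'); bot.wait(.3); st('hold')
M=cams.camera_model('wrist'); shot('wrist','w_l')
```

```text
at lug t 15.4 p [0.3977 0.3547 0.1192] F [-0.3  0.4  0.6] w 0.0497
grip t 15.8 p [0.3979 0.3549 0.1198] F [ 0.9 -0.1  5.6] w 0.0206
grip t 16.0 p [0.3979 0.3549 0.1198] F [-0.1  0.6  5.9] w 0.0207
lift t 16.5 p [0.3977 0.3549 0.1315] F [-0.5 -0.2 -2.5] w 0.0209
hold t 16.8 p [0.3978 0.3548 0.1315] F [-0.4 -0.3 -2.7] w 0.0204
```

View pics/w_l.png

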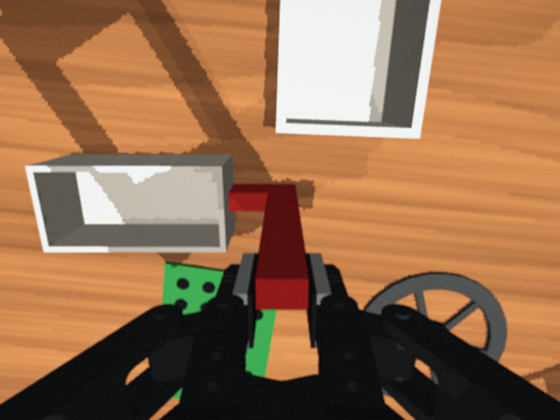

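Run:
```python
from h import *
pre=tray(-.10,.105,0); fin=tray(-.015,.105,0); oo=ori(97.5); z=.1198
for p,v in (([pre[0],.3,z+.015],.12),([pre[0],pre[1],z+.015],.15),([fin[0],fin[1],z+.012],.08)):
    bot.move_linear(p,oo,v=v); s=st()
    if s['width']<.015: raise SystemExit('lost')
print(bot.move_linear([fin[0],fin[1],z-.004],oo,v=.03,stop_force=3)); st('down')
bot.move_gripper(.035); bot.move_linear([fin[0],fin[1],.22],oo,v=.2)
bot.move_pose([.5,0,.34],ori(7.5)); bot.wait(.1)
import pickle; pickle.dump(cams.camera_model('wrist'),open('Mc3.pkl','wb')); shot('wrist','w3'); st()
```

```text
t 17.5 p [0.3715 0.3003 0.1351] F [ 0.9  0.8 -3.7] w 0.0208
 t 19.1 p [0.3711 0.084  0.1348] F [-0.1 -0.2 -3.2] w 0.0206
 t 20.3 p [0.455  0.0946 0.1318] F [ 0.   0.1 -2.7] w 0.0209
True
down t 20.7 p [0.4553 0.0948 0.1198] F [ 0.6 -1.3  4.1] w 0.0206
 t 23.1 p [4.997e-01 3.000e-04 3.392e-01] F [ 0.  -0.7  0.2] w 0.035
```

View pics/w3.png

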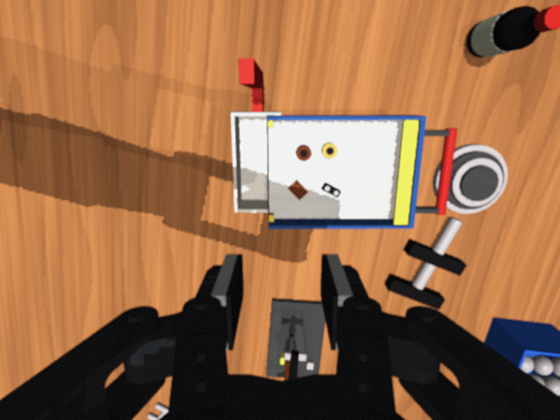

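```bash
cat > tilt.py <<'E'
from h import *
def grab_bar(t):
    bot.move_gripper(.028)
    bot.move_pose(tray(.205,0,.09,t),ori(YAW,t)); bot.move_linear(tray(.205,0,.010,t),ori(YAW,t),v=.12,stop_force=20); st('at bar')
    bot.move_gripper(0.); st('gripped')
def swing(t0,t1,n=6,sf=25):
    for t in np.linspace(t0,t1,n+1)[1:]:
        hit=bot.move_linear(tray(.205,0,.010,t),ori(YAW,t),v=.06,stop_force=sf); st(f'{t:.3f} {hit}')
        if hit: break
def let_go(t):
    bot.move_gripper(.028); bot.move_linear(tray(.205,0,.09,t),ori(YAW,t),v=.2)
E
python3 - <<'E'
from meas import *
from tilt import *
import pickle
M=pickle.load(open('Mc3.pkl','rb')); im=cv2.imread('pics/w3.png'); h=hsv(im)
comps('lugtop',im,red(*h)&(h[2]>190),.16,M,roi=(230,50,275,100)); print('want',tray(-.015,.105,0))
comps('bar',im,red(*h),.108,M,roi=(430,120,465,220)); comps('stop',im,yel(*h),.102,M,roi=(255,110,285,230),amin=5)
print([onz('wrist',p,.052,M).round(4) for p in ((236,115),(236,211))], tray(-.046,.065,0),tray(-.046,-.065,0))
grab_bar(0); swing(0,.42)
E
```

```text
lugtop 375 px [246.1  70.8] xy [0.4543 0.0949] size [0.013 0.021] longdir 96.2
want [0.45542308 0.09464382 0.09      ]
bar 838 px [445.8 171. ] xy [0.6851 0.0196] size [0.012 0.098] longdir 97.6
stop 19 px [269.6 123.1] xy [0.4796 0.0479] size [0.003 0.004] longdir 97.1
stop 32 px [270.8 217.8] xy [ 0.4949 -0.0618] size [0.005 0.009] longdir 97.2
[array([0.4358, 0.0488, 0.052 ]), array([ 0.4476, -0.0759,  0.052 ])] [0.42990933 0.05093971 0.09      ] [ 0.44687774 -0.07794812  0.09      ]
at bar t 25.1 p [0.6879 0.0192 0.1014] F [-0.  -0.3  0.5] w 0.028
gripped t 25.5 p [0.6875 0.0193 0.1005] F [-0.3 -0.1  0.1] w 0.0001
0.070 False t 25.9 p [0.6861 0.019  0.1151] F [ 0.4 -0.4 -1.6] w -0.0001
0.140 False t 26.3 p [0.6839 0.0188 0.1287] F [ 1.1 -1.5  0.2] w 0.0002
0.210 False t 26.7 p [0.6807 0.0184 0.1426] F [-1.1  0.3 -0.5] w 0.0001
0.280 False t 27.1 p [0.6766 0.0178 0.1563] F [0.1 0.5 0.7] w 0.0002
0.350 False t 27.4 p [0.6716 0.0171 0.1697] F [ 0.5 -0.3  0.7] w -0.0002
0.420 False t 27.8 p [0.6656 0.0164 0.1827] F [-0.1 -0.7 -0.1] w 0.0002
```

Run:
```python
from h import *
print(bot.nose_length)
a=shot('wrist','w4'); b=shot('scene','s4')
b=b[150:300,200:330]
cv2.imwrite('pics/m4.png',np.hstack([cv2.resize(a,(400,300)),cv2.resize(b,(346,400))[:300]]))
```

```text
0.017
```

View pics/m4.png

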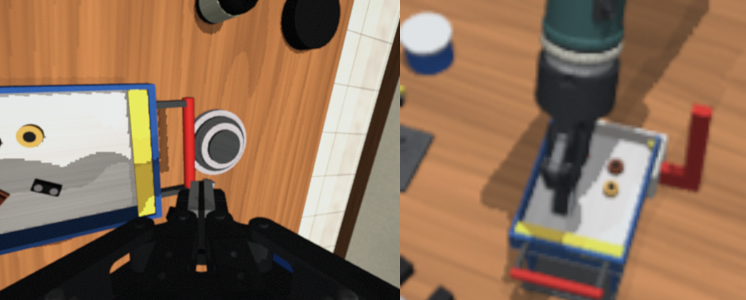

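Run:
```python
from h import *
s=bot.get_state(); R=Ro.from_quat(np.roll(s['ee_rot'],-1)).as_matrix(); p=s['ee_pos']
for d in (-.02,0,.017): 
  q=p+R[:,2]*d; print(d,q.round(3),'wrist',proj('wrist',q)*[400/560,300/420],'scene',(proj('scene',q)-[200,150])*2.66+[400,0])
print('bar',[(proj('scene',tray(.205,y,.012))-[200,150])*2.66+[400,0] for y in(-.05,.05)],[proj('wrist',tray(.205,y,.012))*[400/560,300/420] for y in(-.05,0,.05)])
print(R.round(2))
```

```text
-0.02 [0.658 0.015 0.201] wrist [201.15547018 194.86847593] scene [559.47631421 211.62519857]
0 [0.666 0.016 0.182] wrist [201.14468451 181.40923051] scene [557.67634001 227.5655256 ]
0.017 [0.673 0.017 0.167] wrist [201.13721128 172.08336402] scene [556.17625801 240.85152713]
bar [array([509.23476948, 271.11159578]), array([599.37155679, 293.55685984])] [array([189.15887365, 191.79979793]), array([188.46501121, 147.39501193]), array([187.68334021,  97.61089554])]
[[-0.13  0.91  0.4 ]
 [ 0.99  0.12  0.05]
 [ 0.    0.41 -0.91]]
```

```bash
sed -i 's/\.010,t/BZ,t/g; s/^def grab_bar/BZ=-.004\ndef grab_bar/' tilt.py
python3 - <<'E'
from tilt import *
bot.move_linear(tray(.205,0,.12,.2),ori(YAW,.2))
grab_bar(0)
if bot.get_state()['width']>.006: swing(0,.42)
else: bot.move_linear(tray(.205,0,.02),v=.05); shot('wrist','w5')
E
```

```text
at bar t 30.3 p [0.688  0.0192 0.0877] F [ 0.3 -0.5  0.2] w 0.0281
gripped t 30.6 p [0.6886 0.0192 0.0893] F [-1.8 -0.2  7.4] w -0.0002
```

Run:
```python
from h import *
st('now'); bot.move_linear(bot.get_state()['ee_pos']+[0,0,.1],v=.25)
p=np.array([.46,-.16]); bot.move_pose([*p,.07],ori(7.5))
for w in (0.,.028):
    bot.move_gripper(w)
    print(w,bot.move_linear([*p,-.03],v=.04,stop_force=4)); st('touch'); bot.move_linear([*p,.03],v=.1)
shot('wrist','w5')
```

```text
now t 31.3 p [0.687  0.0193 0.1095] F [ 0.1  0.  -0.4] w 0.0001
0.0 True
touch t 35.2 p [ 0.4599 -0.16   -0.0186] F [-0.2  0.1  4.1] w 0.0003
0.028 True
touch t 37.4 p [ 0.4598 -0.1599 -0.0189] F [-1.2  0.1  3.8] w 0.0278
```

```bash
sed -i 's/^BZ=.*/BZ=.012-.036/' tilt.py; sed -i "s/,\.09,t)/,.07,t)/" tilt.py
python3 - <<'E'
from tilt import *
bot.move_linear(bot.get_state()['ee_pos']+[0,0,.13],v=.25)
grab_bar(0)
if bot.get_state()['width']>.006: swing(0,.42)
E
```

```text
at bar t 41.0 p [0.688  0.0191 0.0673] F [ 0.6 -0.2  0.6] w 0.0277
gripped t 41.3 p [0.6876 0.0191 0.0679] F [-3.1 -0.4  4.2] w 0.0099
0.070 False t 41.7 p [0.689  0.0193 0.0787] F [ 5.   0.1 -5.8] w 0.0097
0.140 False t 42.1 p [0.6892 0.0194 0.0937] F [ 6.2 -0.3 -5.2] w 0.0095
0.210 False t 42.5 p [0.6884 0.0192 0.1084] F [ 4.6 -0.1 -4.9] w 0.01
0.280 False t 42.9 p [0.6865 0.019  0.1229] F [ 4.8 -0.6 -5.4] w 0.0094
0.350 False t 43.3 p [0.6837 0.0186 0.1373] F [ 5.4 -1.6 -4.1] w 0.0101
0.420 False t 43.7 p [0.6799 0.018  0.1515] F [ 5.6 -1.4 -4.1] w 0.0097
```

```bash
python3 - <<'E'
from tilt import *
swing(.42,.45,3,12)
t=.43
bot.move_gripper(.028); st('open'); bot.move_linear(bot.get_state()['ee_pos']+RT@[-np.sin(t)*.1,0,np.cos(t)*.1],v=.2)
bot.move_pose([.47,-.02,.40],ori(7.5)); bot.wait(.1)
import pickle; pickle.dump(cams.camera_model('wrist'),open('M6.pkl','wb')); shot('wrist','w6'); st()
E
python3 - <<'E'
from meas import *
import pickle
M=pickle.load(open('M6.pkl','rb')); im=cv2.imread('pics/w6.png'); h=hsv(im)
for t in (.36,.42):
    P=[proj('wrist',tray(.205,y,.012,t),M).round(1) for y in(-.05,.05)]; print(t,'bar ends',P,'lip',[proj('wrist',tray(.148,y,.022,t),M).round(1) for y in (-.06,.06)])
comps('bar',im,red(*h),.18,M,roi=(300,60,540,300))
comps('lip',im,yel(*h),.16,M,roi=(300,60,500,300),amin=100)
comps('lugtop',im,red(*h)&(h[2]>190),.16,M,roi=(180,0,330,150))
E
```

```text
0.430 False t 43.9 p [0.6795 0.018  0.1529] F [ 7.6  0.4 -6.1] w 0.0101
0.440 False t 44.2 p [0.6794 0.018  0.1539] F [12.5 -0.1 -9.8] w 0.0095
0.450 False t 44.4 p [0.6796 0.018  0.154 ] F [ 22.    0.3 -16.9] w 0.0097
open t 44.8 p [0.6774 0.0181 0.1583] F [-0.3  0.3  0.4] w 0.028
 t 46.4 p [ 0.4701 -0.0199  0.3973] F [ 0.4 -0.4 -0. ] w 0.0276
0.36 bar ends [array([459.4, 204.1]), array([473.4, 113.8])] lip [array([405.6, 209.5]), array([417.1, 103.9])]
0.42 bar ends [array([459.4, 206.9]), array([473.8, 114.1])] lip [array([403.9, 211.5]), array([415.4, 103.9])]
bar 1002 px [467.4 160.1] xy [0.6678 0.0154] size [0.013 0.101] longdir 97.6
lip 1487 px [417.5 157.6] xy [0.6221 0.0081] size [0.016 0.123] longdir 97.4
lugtop 271 px [281.9  59. ] xy [0.4546 0.0953] size [0.013 0.021] longdir 97.3
lugtop 59 px [281.9  94.2] xy [0.4592 0.0606] size [0.009 0.007] longdir 7.4
```

```bash
cat >> h.py <<'E'
HK=np.array([.5527,-.3035]); HY=3.5; TI=.42
E
python3 - <<'E'
from h import *
o=ori(HY); bot.move_gripper(.045)
bot.move_pose([*HK,.22],o); print(bot.move_linear([*HK,.114],o,v=.12,stop_force=8)); st('at')
bot.move_gripper(0.); s=st('grip'); np.save('hang.npy',s['ee_pos'])
p=s['ee_pos']; bot.move_linear(p+[0,0,.03],v=.06); st('up')
bot.move_linear(p+[0,0,.13],v=.2); s=st('up'); bot.move_linear([.52,-.1,.27],ori(YAW,.2),v=.2)
c=p[2]-.03
bot.move_linear(tray(.120,.02,.04+c,TI),ori(YAW,TI),v=.15); st('above')
shot('wrist','w7'); shot('scene','s7')
print(bot.move_linear(tray(.120,.02,-.004+c,TI),v=.025,stop_force=3)); st('touch'); print(c,tray(.12,.02,c,TI))
E
```

```text
False
at t 49.1 p [ 0.5534 -0.3039  0.1153] F [ 0.3 -0.5  0. ] w 0.045
grip t 49.4 p [ 0.553  -0.3039  0.1153] F [-0.8  0.4  3.9] w 0.0174
up t 50.1 p [ 0.553  -0.3039  0.1453] F [ 0.7  0.4 -1.9] w 0.0174
up t 50.7 p [ 0.5526 -0.3037  0.2438] F [ 0.4 -0.4 -2.5] w 0.0176
above t 52.9 p [0.5396 0.0194 0.2536] F [ 0.7 -0.1 -0.3] w 0.0173
True
touch t 54.4 p [0.5556 0.0221 0.2164] F [-0.3 -0.1  4.3] w 0.0177
0.08531737151421745 [0.55553133 0.02208986 0.2168336 ]
```

Run:
```python
from h import *
c=np.load('hang.npy')[2]-.03; o=ori(YAW,TI)
for y in (.02,-.02):
    if y<0:
        bot.move_linear(tray(.125,y,.05+c,TI),o,v=.2); bot.move_linear(tray(.125,y,.004+c,TI),o,v=.1)
    for x in (.125,.09,.04,.0,-.010):
        hit=bot.move_linear(tray(x,y,c+.0005,TI),o,v=.07,stop_force=15); s=st(f'{y} {x} {hit}')
    bot.move_linear(tray(-.010,y,c+.05,TI),o,v=.15)
bot.move_linear(tray(.02,-.09,.17,TI),ori(YAW,.2),v=.2); bot.wait(.1)
import pickle; pickle.dump(cams.camera_model('wrist'),open('M8.pkl','wb'))
a=shot('wrist','w8'); b=shot('top','t8'); s=shot('scene','s8')
cv2.imwrite('pics/m8.png',np.hstack([cv2.resize(a,(400,300)),cv2.resize(b[150:250,245:325],(240,300)),cv2.resize(s[175:275,225:305],(160,300))]))
```

```text
0.02 0.125 False t 54.7 p [0.5598 0.0227 0.2188] F [-0.2  0.1 -1.8] w 0.0175
0.02 0.09 False t 55.4 p [0.5283 0.0184 0.2054] F [ 0.1 -0.7 -1.6] w 0.0176
0.02 0.04 False t 56.2 p [0.4832 0.0125 0.1851] F [ 0.   0.5 -0.7] w 0.0172
0.02 0.0 False t 56.9 p [0.4468 0.0076 0.1687] F [ 0.5  0.  -2. ] w 0.0172
0.02 -0.01 False t 57.2 p [0.4374 0.0066 0.164 ] F [ 1.2  0.2 -2. ] w 0.0176
-0.02 0.125 False t 59.4 p [ 0.5652 -0.017   0.2199] F [ 0.3 -0.1 -1.8] w 0.0173
-0.02 0.09 False t 60.1 p [ 0.5335 -0.0213  0.2054] F [-0.2 -0.2 -1.2] w 0.0169
-0.02 0.04 False t 60.9 p [ 0.4884 -0.0272  0.1851] F [ 0.   0.1 -1.9] w 0.0172
-0.02 0.0 False t 61.7 p [ 0.452  -0.0321  0.1687] F [-1.3  0.2 -2.3] w 0.0172
-0.02 -0.01 False t 62.0 p [ 0.4425 -0.0331  0.164 ] F [-0.4 -0.5 -1. ] w 0.0176
```

View pics/m8.png

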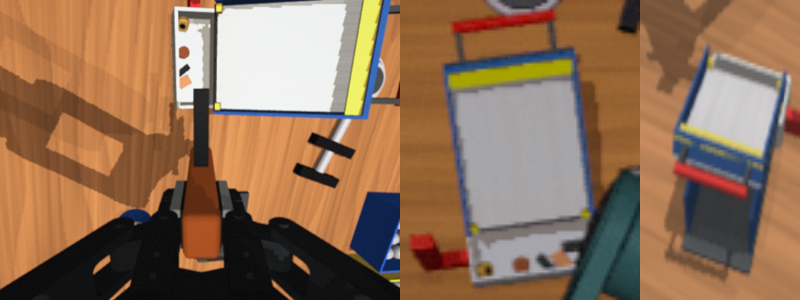

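Run:
```python
from h import *
o=ori(HY)
s=bot.get_state(); bot.move_linear(s['ee_pos']+[0,-.03,.06],ori(YAW,.1),v=.2)
bot.move_linear([*HK,.24],o,v=.2); bot.move_linear([*HK,.145],o,v=.15); st()
print(bot.move_linear([*HK,.1125],o,v=.03,stop_force=5)); st('down')
bot.move_gripper(.045); bot.wait(.2); st('open'); bot.move_linear([*HK,.22],o,v=.15)
bot.move_pose([.50,-.15,.34],ori(YAW)); bot.wait(.1)
import pickle; pickle.dump(cams.camera_model('wrist'),open('M9.pkl','wb'))
a=shot('wrist','w9'); b=shot('scene','s9'); t=shot('top','t9')
cv2.imwrite('pics/m9.png',np.hstack([cv2.resize(b[150:230,150:230],(300,300),interpolation=cv2.INTER_CUBIC),cv2.resize(a,(400,300))]))
```

```text
t 65.8 p [ 0.5532 -0.3037  0.1465] F [ 1.  -0.7 -0.4] w 0.017
True
down t 66.7 p [ 0.5524 -0.3033  0.1153] F [ 0.1 -0.4  5. ] w 0.0176
open t 67.2 p [ 0.5514 -0.3026  0.1132] F [-0.7 -0.6  0. ] w 0.0447
```

View pics/m9.png

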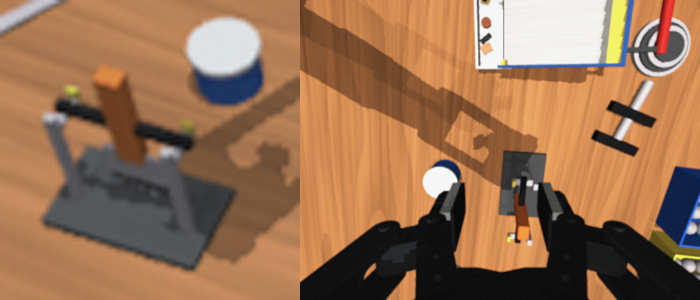

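Run:
```python
from tilt import *
bot.move_linear([.55,-.03,.34],ori(YAW,.2),v=.25)
grab_bar(.42)
if bot.get_state()['width']>.006:
    swing(.42,0); swing(0,-.03,3,12)
```

```text
at bar t 71.7 p [0.6799 0.0181 0.1531] F [-0.6 -0.7  0.8] w 0.0278
gripped t 72.0 p [0.6791 0.018  0.153 ] F [-3.7 -0.7  4.1] w 0.0098
0.350 False t 72.4 p [0.6836 0.0186 0.1377] F [-0.5 -0.2 -0.6] w 0.0099
0.280 False t 72.8 p [0.6865 0.019  0.1233] F [ 1.1  0.6 -0.6] w 0.0099
0.210 False t 73.2 p [0.6883 0.0193 0.109 ] F [ 2.1 -1.  -0.1] w 0.0099
0.140 False t 73.6 p [0.6891 0.0194 0.0946] F [ 2.7 -1.  -0.2] w 0.0098
0.070 False t 74.0 p [0.6889 0.0194 0.0801] F [ 3.1 -1.  -0.3] w 0.0099
0.000 False t 74.3 p [0.6876 0.0192 0.0681] F [ 0.5 -0.9  7.9] w 0.01
-0.010 False t 74.6 p [0.6873 0.0192 0.0681] F [-3.7 -1.1 12.1] w 0.01
-0.020 False t 74.8 p [0.6871 0.0191 0.0681] F [-5.8 -0.7 17. ] w 0.0102
-0.030 False t 75.1 p [0.6868 0.019  0.068 ] F [-8.3 -2.  23. ] w 0.0097
```

Run:
```python
from tilt import *
from meas import *
bot.move_linear(tray(.205,0,BZ),ori(YAW),v=.06); let_go(0)
bot.move_linear(tray(.17,0,.20),ori(YAW),v=.25)
bot.move_pose([.52,.22,.33],ori(20)); bot.wait(.1)
M=cams.camera_model('wrist'); im=shot('wrist','w10'); h=hsv(im); st()
comps('plate',im,grn(*h),.005,M,amin=2000)
g=cv2.morphologyEx(grn(*h).astype(np.uint8),cv2.MORPH_CLOSE,np.ones((25,25)))>0
comps('rib',im,g&(h[2]<60)&~grn(*h),.045,M,amin=150)
comps('bar',im,red(*h),.108,M); comps('lip',im,yel(*h),.112,M)
```

```text
t 78.1 p [0.5209 0.2187 0.3288] F [ 0.3 -0.1  0. ] w 0.0279
plate 7549 px [314.3 135.9] xy [0.5549 0.257 ] size [0.106 0.15 ] longdir 177.0
rib 398 px [316.3 139.8] xy [0.5528 0.2572] size [0.047 0.013] longdir 87.2
bar 745 px [529.2  52.4] xy [0.7143 0.4161] size [0.058 0.021] longdir 46.0
bar 839 px [192.9 246.4] xy [0.4525 0.0995] size [0.093 0.021] longdir 83.3
bar 115 px [207.3 242.2] xy [0.4684 0.1082] size [0.026 0.008] longdir 80.7
bar 349 px [447.6 264.1] xy [0.7468 0.1787] size [0.021 0.031] longdir 156.4
lip 579 px [311.6 352.8] xy [0.6393 0.0112] size [0.017 0.09 ] longdir 97.1
```

View pics/w10.png

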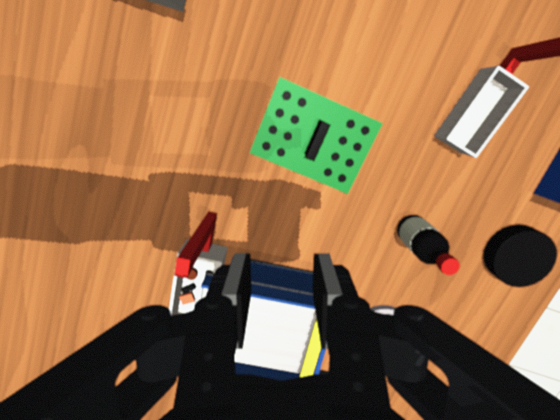

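```bash
cat > plate.py <<'E'
from h import *
def pl(rx,rz,th,c,y=0.):
    """TCP pose with plate's rear lower edge at tray (rx,rz), front raised by th"""
    P=np.array([rx-.076*np.cos(th),y,rz+.076*np.sin(th)])+c*np.array([np.sin(th),0,np.cos(th)])
    return tray(*P),ori(YAW,-th)
E
python3 - <<'E'
from plate import *
o=ori(-3); P=np.array([.5545,.257]); bot.move_gripper(.036)
bot.move_pose([*P,.10],o); print(bot.move_linear([*P,-.005],o,v=.1,stop_force=6)); st('at')
bot.move_gripper(0.); s=st('grip'); c=s['ee_pos'][2]; np.save('c.npy',c)
if s['width']<.006: raise SystemExit
p=s['ee_pos']; bot.move_linear(p+[0,0,.03],v=.06); st('lift'); bot.move_linear(p+[0,0,.2],v=.2)
th=.2
q,oo=pl(.130,.11,th,c); bot.move_linear(q,oo,v=.15); s=st('above')
if s['width']<.006: raise SystemExit
q,oo=pl(.130,.030,th,c); bot.move_linear(q,oo,v=.12)
q,oo=pl(.130,.005,th,c); print(bot.move_linear(q,oo,v=.05,stop_force=5)); st('in tray')
shot('wrist','w11'); shot('scene','s11')
E
```

```text
False
at t 80.5 p [ 0.5553  0.2573 -0.0039] F [-0.5 -0.  -0.3] w 0.0362
grip t 80.8 p [ 0.5553  0.2573 -0.0039] F [1.1 0.4 2.7] w 0.011
lift t 81.5 p [0.5552 0.2573 0.0261] F [-0.7  0.4 -2. ] w 0.0111
above t 84.3 p [5.382e-01 3.000e-04 2.113e-01] F [ 0.3 -0.  -1.7] w 0.0109
False
in tray t 85.8 p [ 5.382e-01 -3.000e-04  1.061e-01] F [ 0.2 -0.1 -3.1] w 0.0109
```

Run:
```python
from plate import *
c=float(np.load('c.npy')); th=.2
q,oo=pl(.170,.005,th,c); print('wall',bot.move_linear(q,oo,v=.04,stop_force=5)); s=st('wall')
loc=RT.T@(s['ee_pos']-EDGE)-RT.T@(pl(.163,.005,th,c)[0]-EDGE); dx=loc[0]; print('offset from expected',loc.round(4))
dx=float(np.clip(dx,-.004,.004))
for th,rz in ((.2,.004),(.15,.003),(.1,.002),(.05,.001),(.02,.0005),(0,0.)):
    q,oo=pl(.1612+dx,rz,th,c); hit=bot.move_linear(q,oo,v=.04,stop_force=6); st(f'{th} {hit}')
    if hit: break
bot.wait(.2); shot('wrist','w12'); np.save('dx.npy',dx)
```

```text
wall True
wall t 86.7 p [0.571 0.004 0.105] F [ 0.2  0.  -2.8] w 0.0115
offset from expected [ 0.      0.0001 -0.0013]
0.2 False t 87.0 p [0.569  0.0038 0.1049] F [-1.  -0.1 -2.7] w 0.0107
0.15 False t 87.2 p [0.568  0.0036 0.1003] F [ 0.1 -1.4 -2.6] w 0.0113
0.1 False t 87.5 p [0.5681 0.0036 0.0958] F [ 0.4  0.6 -3.2] w 0.0115
0.05 False t 87.8 p [0.5681 0.0036 0.0909] F [-0.9  0.2 -1.9] w 0.0117
0.02 False t 88.0 p [0.5684 0.0036 0.0882] F [ 0.3 -0.7 -1.6] w 0.0114
0 False t 88.3 p [0.5686 0.0036 0.0863] F [ 0.7  0.2 -2.3] w 0.011
```

Run:
```python
from plate import *
c=float(np.load('c.npy')); dx=float(np.load('dx.npy'))
q,oo=pl(.1612+dx,-.006,0,c); print(bot.move_linear(q,oo,v=.02,stop_force=3)); st('down')
bot.move_gripper(.036); bot.wait(.2); p=bot.get_state()['ee_pos']; bot.move_linear(p+[0,0,.15],v=.15)
bot.move_pose([.42,-.08,.33],ori(YAW)); bot.wait(.3)
import pickle; pickle.dump(cams.camera_model('wrist'),open('M13.pkl','wb'))
a=shot('wrist','w13'); bot.move_pose([.28,-.35,.33],ori(-30)); bot.wait(.2); st()
b=shot('scene','s13'); t=shot('top','t13')
cv2.imwrite('pics/m13.png',np.vstack([np.hstack([cv2.resize(b,(400,300)),cv2.resize(t,(400,300))]),np.hstack([cv2.resize(a,(400,300)),cv2.resize(b[190:260,235:328],(400,300),interpolation=cv2.INTER_CUBIC)])]))
```

```text
True
down t 88.7 p [0.5687 0.0036 0.086 ] F [-0.4  0.1  3.6] w 0.0112
 t 93.0 p [ 0.2808 -0.3492  0.3302] F [ 0.  -0.3  0.1] w 0.0359
```

View pics/m13.png

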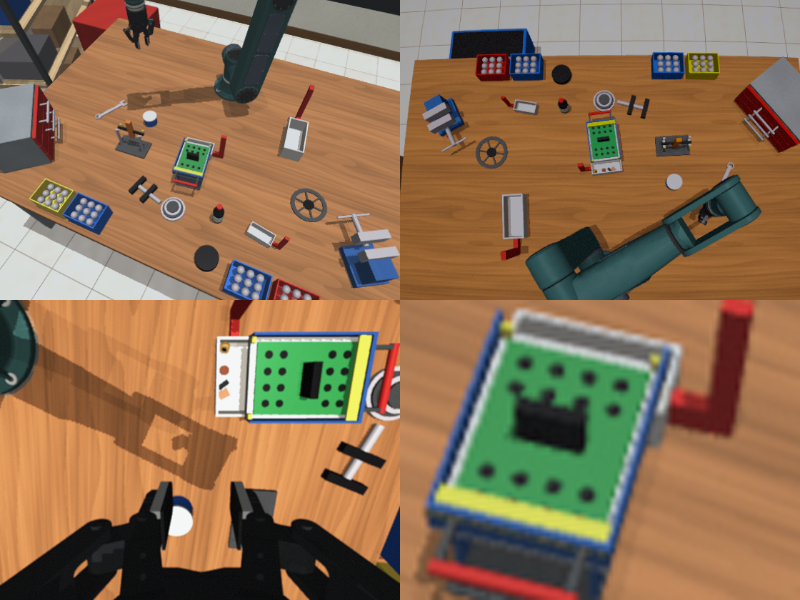

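Run:
```python
from meas import *
import pickle
M=pickle.load(open('M13.pkl','rb')); im=cv2.imread('pics/w13.png'); h=hsv(im)
g=grn(*h); pts=np.argwhere(g)[:,::-1]
L=np.array([RT.T@(onz('wrist',p,.095,M)-EDGE) for p in pts])
L=L[(abs(L[:,1])<.07)&(L[:,0]>-.02)&(L[:,0]<.2)]
for s in (-1,1): 
    k=L[(s*L[:,1]>.02)&(s*L[:,1]<.05)]; print('front x (side %d)'%s,np.percentile(k[:,0],.5).round(4),'rear vis',np.percentile(k[:,0],99.5).round(4))
print('y',np.percentile(L[:,1],[.5,99.5]).round(4))
comps('bar',im,red(*h),.108,M); print(tray(.205,0,.012))
bot.job_done()
```

```text
front x (side -1) 0.0102 rear vis 0.1548
front x (side 1) 0.0101 rear vis 0.1545
y [-0.0526  0.0523]
bar 23 px [332.2   6.7] xy [0.4479 0.0861] size [0.01  0.005] longdir 58.8
bar 363 px [328.   34.7] xy [0.448  0.0647] size [0.034 0.018] longdir 87.0
bar 1133 px [542.9 108.9] xy [0.684  0.0192] size [0.014 0.099] longdir 97.2
[0.6872462  0.01925787 0.102     ]
the job is handed in; nothing more can be done
```

The job is done and handed in at about 93 s of the 208 s allowed.

**What I did**
- I put the cup under the tray's open edge and tilted the tray up to its end stop, confirmed by the force rising there.
- I lifted the scraper off its hooks and scraped in two strokes. Four leftovers were present: the rusty nut, the black link, the brown stub and the brass nut. All four went into the cup.
- I hung the scraper back on both hooks and lowered the tray to its level stop.
- The plate had been knocked about 5 cm aside, so I found it again before gripping it. I tucked it under the lip and lowered it behind the two corner stops.

**Last checks**
- The plate's front edge is 10 mm from the open edge on both sides, behind the stops at 6 mm. Its sides are centred and its rear end is under the lip. It stopped at the height expected for lying flat on the floor.
- The bar's measured position is within about 3 mm of where the calibration puts it for a level tray.
- The last pictures show the cup upright with the four leftovers, the scraper hanging, and the other things where they were.

**What went wrong or disagreed**
- The fingertips turned out to be about 19 mm behind the reported TCP, not 17 mm ahead as stated. I measured this by touching the bench.
- Before I found that, the first cup grip slipped. The cup was dropped from about 15 mm and slid about 27 mm, staying upright.
- For the same reason, my first two tries at the bar closed on nothing. I corrected for the offset after that.

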